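# Load the pod brewer and clamp it shut

## Robot

A 7-joint arm with a two-finger parallel gripper is mounted at the origin on the work surface. World frame = base frame: x ahead of the robot, y to its left, z up, the work surface at z = 0. Lengths are in m, angles in degrees, forces in N, time in s.
With the tool pointing down it reaches from about 0.4 to 0.85 m from the base axis. Payload 10.4 kg.
Tool frame: the origin (TCP) lies at the very end of the fingers, on their centre line; the grasp point (between the pads) lies ctrl.tcp_to_grasp behind it (ctrl.tcp_to_grasp is the distance from the TCP to the grasp point, in m); x points along the fingers, z is the direction in which the jaws open and shut, and the axes are right-handed (so a half turn about x gives the same grasp; the last joint's range is limited). The gripper opens to 85 mm and grips with 20 to 120 N. Pads are 22 mm wide; open, the fingers measure 114 mm over their backs; the gripper's body (76 mm by 85 mm) begins 54 mm behind the grasp point. The pads swing forward as they close: fully open they stand 13 mm farther back than shut.
Start: joints at [65.741, 19.034, -3.707, 83.658, 1.238, 77.344, -5.071], TCP at [0.244, -0.575, 0.231] pointing down, gripper open.
Joint ranges: [-148.97, 148.97], [-28.65, 121.19], [-84.17, 76.75], [9.2, 138.47], [-72.65, 252.65], [3.7, 117.97], [-149.18, 149.18]. Speed limits (degrees/s): [127.2, 127.2, 159.86, 159.86, 180, 180, 180].

## Interface

Orientations are given as a 3x3 rotation matrix whose columns are the frame's x, y, z axes.
In Python, from station import ctrl, imaging, order gives the robot as it stands. The module is installed in compiled form; this text tells all that it offers.
- The arm moves only by the tool play_rows, never from a script. Its argument "motion" is a list that holds one entry, the list of rows, each a list of 5 numbers: the closure, from 0 (fully open) to 1 (shut), then the shift along the tool's x, y, z normalised to -1 to 1, where 1 is 0.025 m, then the turn about the tool's x normalised to -1 to 1, where 1 is pi/2 rad. A call has 1 to 5 rows; each row shifts and turns the commanded pose from where the row before left it, along the tool's axes as they then stand; what a row does not reach is not made up. A row lasts 1/10 s, in which the tool goes at most 50 mm and 8.59 degrees, less where a joint would pass 70% of its speed; a pose out of reach is approached as far as the arm can. A call with a number of a shift or a turn outside -1 to 1 is refused whole. A call with a gripper value outside its range is refused whole. The fingers move at their own pace and stop on an object; "grip_force" is the grip in N (left out, the last holds). Time passes only in rows, so rows that do not move let the fingers close. It gives the time, the measured TCP pose, the force and the opening at its end, in the units of the state.
- ctrl.read_state(): the state, without advancing time (a new reading comes with each control period).
- imaging.get_image(name): name is "scene" or "top" or "wrist"; returns a dict with "pixels" (420x560x3 uint8, red, green, blue), "fovy" (degrees; the focal length in pixels is half the picture's height over the tangent of half this angle, whatever the lens; pixels are square), "cx", "cy" (the principal point, pixels), "rvec" (rotation vector, rad) and "tvec" (3), from world to camera coordinates, as OpenCV has them. Camera axes: x right, y down, z forward; pixel columns grow to the right and rows downward; lengths in m; the calibration is good to about 2 mm. The wrist camera is an equidistant fisheye: a pixel r from the principal point sees the ray r / f radians off the axis. A picture is of the moment at which its call begins. There is no depth.
- order.close_job(): hands the job in, once; it reports no verdict.
The state is a dict: "clock": time; "joint_pos": joint angles; "qd": joint speeds; "joint_efforts": joint torques, N m; "eef_pos": TCP position; "tool_rot": TCP orientation; "wrist_force": force on the tool from outside, world axes, zero at the start; "torque": the same for the moment, N m; "gripper_width": finger opening in m.
Only numpy, scipy, OpenCV 4.12 (cv2) and the standard library are available. Lean on these libraries where they do the work, as an engineer would, in place of code of your own. Each camera call takes 0.05 s, during which the arm holds its last target. There are 200 camera calls.

## Task

Get the coffee brewer ready: swing its red-barred clamp lever well up and open, take the loaded pod tray from its wooden rest and slide it, handle trailing, fully home into the brewer's slot, then swing the lever fully shut behind it. The pod must stay sitting in the tray, and the jars, mug and spoon must be left standing or lying where they are.

Things in the scene. Friction and masses are not known exactly. Their poses are not given: they have to be found in the camera images.
- brewer: White pod brewer, fixed. Origin on the table under the centre of its slot mouth; z up, +x points horizontally INTO the slot, y across it. The head round the slot (x 0 to 160 mm) is 88 mm wide, 135 mm high. A white water column 276 mm high, 140 mm wide, stands at x = 160 to 310 mm. A tray fully home has its origin at x = 42, y = 0, z = 85 mm of this frame.
- slot_mouth (a point): Centre of the slot mouth on its floor (x = 0, y = 0, z = 85 mm of the brewer; same axes). The slot is 60 mm wide, 38 mm high and 84 mm deep to a hard end stop.
- shelf (a point): Point on the flat steel loading shelf, at x = -85, y = 0, z = 85 mm of the brewer; same axes. The shelf is 110 mm wide, level with the slot floor and runs from the mouth out to x = -150 mm. Two guide strips 9 mm high flare from 60 to 84 mm apart over the last 30 mm before the mouth.
- lever (a joint): Clamp lever, rad: 0 = fully shut, grows as its grip bar swings up and over towards the water column, 1.4 = stop, fully open. Turns about the brewer's +y; stays where it is left. Shut, its steel gate hangs across the mouth, 12 mm above the shelf, x = -10 to -2 mm: no tray can enter. It shuts behind the body of a tray that is home, drawing it in if up to 7 mm short, but not on one farther out.
- lever_hinge (a point): Centre of the lever's hinge line, at x = 60, y = 0, z = 145 mm of the brewer.
- lever_grip (a point): Middle of the lever's red grip bar, a round bar 14 mm thick and 108 mm long parallel to the brewer's y. It lies 115 mm from the hinge: shut at x = -50, z = 180 mm of the brewer, fully open (1.4) at about x = 76, z = 259 mm.
- tray: Loose black pod tray, about 0.22 kg. Origin under the centre of its body, z up; body 84 mm long (x +-42), 56 mm wide (y +-28), 22 mm high. Handle to -x: flat steel neck 12 mm wide, 8 mm high from x = -42 to -102 mm, then an upright orange fin, x = -102 to -132 mm, 12 mm thick in y, 40 mm high. The +x end enters the slot first.
- tray_handle (a point): Point in the orange fin, at x = -117, y = 0, z = 30 mm of the tray.
- pod: Brass-coloured loose coffee pod, 39 mm across, 22 mm high, 15 g, origin under its centre; sits in the 42 mm square well of the tray, whose floor is 6 mm above the tray's underside, and sticks out 6 mm above the body.
- rest: Fixed light-wood rest holding the tray at the start; its axes are the tray's, tray underside 12 mm above the table. Base 48 mm wide. Wooden cheeks 52 mm high (x = -58 to -143 mm) stand 4 mm from either side of neck and fin, so the handle cannot be gripped there: lift the tray straight up by the sides of its body.
- teabox: Bystander: fixed black box of tea sachets, 85 x 150 x 62 mm, origin under its centre.
- jar_coffee: Bystander: loose amber jar with copper lid, 74 mm across, 150 mm high, origin under its centre.
- jar_cocoa: Bystander: loose reddish-brown jar with copper lid, 72 mm across, 140 mm high, origin under its centre.
- jar_creamer: Bystander: loose dark jar with white lid, 76 mm across, 125 mm high, origin under its centre.
- mug: Bystander: loose blue mug, 72 mm across, 85 mm high, handle at its +y, origin under its centre.
- spoon: Bystander: loose steel spoon lying on the table, 150 mm long along its x.
Mind the look-alikes: they are no part of the job. Several things have the shape of the pod; the one meant has the colours described above.

How it is judged:
By the outcome, as a careful person would: the job done as asked, in the order asked, and still so for the second after the job is handed in, with the robot touching nothing.
It also fails if it takes over 72 s, if anything falls off the work surface, if the arm or the gripper's body presses on something with over 40 N, if the wrist force passes 120 N, or if a joint passes its speed limit or range.

## Working session

There is one attempt and no reset: what is moved stays moved. The work goes in short steps, Python scripts to look and compute and a tool call to move; the robot and the scene stay as the last step left them, time stands still between calls to the robot, and variables do not carry over. Pictures are saved under pics/ and viewed, about 8 in all and at most 12, crops included, and the job is handed in when it is done.

Besides the shell and the picture viewer there is one more tool, called after ">>>" as a command line: name --argument value ..., lists and objects as JSON in quotes. play_rows: Moves the arm, as the interface text tells. Its arguments: {"type":"object","properties":{"motion":{"type":"array"},"grip_force":{"type":"number"}},"required":["motion"]}

```bash
mkdir -p pics
cat > h.py <<'E'
import numpy as np, cv2
from station import ctrl, imaging, order
def get(n):
    d=imaging.get_image(n); d['R']=cv2.Rodrigues(np.array(d['rvec'],float))[0]; d['t']=np.array(d['tvec'],float).ravel()
    d['f']=210/np.tan(np.radians(d['fovy'])/2); d['n']=n; return d
def ray(d,u,v):
    a=np.array([(u-d['cx'])/d['f'],(v-d['cy'])/d['f']])
    if d['n']=='wrist':
        r=np.hypot(*a); k=np.array([*(a/max(r,1e-9)*np.sin(r)),np.cos(r)])
    else: k=np.array([*a,1.])
    return -d['R'].T@d['t'], d['R'].T@(k/np.linalg.norm(k))
def plane(d,u,v,z):
    o,r=ray(d,u,v); return o+r*(z-o[2])/r[2]
def proj(d,p):
    c=d['R']@np.asarray(p,float)+d['t']
    if d['n']=='wrist':
        th=np.arctan2(np.hypot(c[0],c[1]),c[2]); s=th/max(np.hypot(c[0],c[1]),1e-9); return d['cx']+d['f']*c[0]*s, d['cy']+d['f']*c[1]*s
    return d['cx']+d['f']*c[0]/c[2], d['cy']+d['f']*c[1]/c[2]
def two(d1,p1,d2,p2):
    o1,r1=ray(d1,*p1);o2,r2=ray(d2,*p2)
    s=np.linalg.lstsq(np.c_[r1,-r2],o2-o1,rcond=None)[0]; a=o1+s[0]*r1;b=o2+s[1]*r2
    return (a+b)/2,np.linalg.norm(a-b)
def save(d,name,crop=None,sc=1):
    im=d['pixels'][:,:,::-1]
    if crop: x0,y0,x1,y1=crop; im=im[y0:y1,x0:x1]
    cv2.imwrite('pics/'+name,cv2.resize(im,None,fx=sc,fy=sc,interpolation=cv2.INTER_CUBIC))
def comps(mask,mn=15):
    n,l,s,c=cv2.connectedComponentsWithStats(mask.astype(np.uint8)); return [(s[i].tolist(),c[i].round(1).tolist()) for i in range(1,n) if s[i][4]>=mn]
E
python3 - <<'E'
from h import *
for n in ('scene','top'):
    d=get(n); save(d,n+'0.png',sc=1.4); print(n,d['fovy'],d['cx'],d['cy'],(-d['R'].T@d['t']).round(3),d['R'].round(2).tolist())
s=ctrl.read_state(); print(s, ctrl.tcp_to_grasp)
E
```

```text
scene 43.61669040844791 274.44267695543 210.91451630638568 [ 1.193 -0.423  1.1  ] [[0.53, 0.85, -0.01], [0.69, -0.44, -0.58], [-0.5, 0.3, -0.82]]
top 43.32448122318839 288.4576320305629 214.81345517733143 [ 0.461 -0.059  1.24 ] [[-0.02, -1.0, 0.0], [-0.99, 0.02, -0.13], [0.13, -0.01, -0.99]]
{'clock': 0.1, 'joint_pos': array([65.74113705, 19.06760248, -3.70667323, 83.70051397,  1.23803109,
       77.3435688 , -5.07143912]), 'qd': array([ 0.01625931, -0.0842817 ,  0.017246  , -0.17136262,  0.03696638,
       -0.0523989 ,  0.01079451]), 'joint_efforts': array([ 3.02386543e-03, -6.26746774e+01,  5.03001362e-02, -3.92430174e+01,
        1.62815850e-02,  6.96657255e-03,  6.60568594e-05]), 'eef_pos': array([ 0.2437071 , -0.5751668 ,  0.23060933]), 'tool_rot': array([[-5.49556782e-04,  9.20749744e-01,  3.90153311e-01],
       [ 1.12675931e-03,  3.90153692e-01, -9.20749057e-01],
       [-9.99999214e-01, -6.63950128e-05, -1.25187496e-03]]), 'wrist_force': array([-0.65900268,  1.0534153 ,  0.01471209]), 'torque': array([0.01609961, 0.07708002, 0.01276538]), 'gripper_width': 0.08491912327557867} 0.0187
```

View pics/scene0.png

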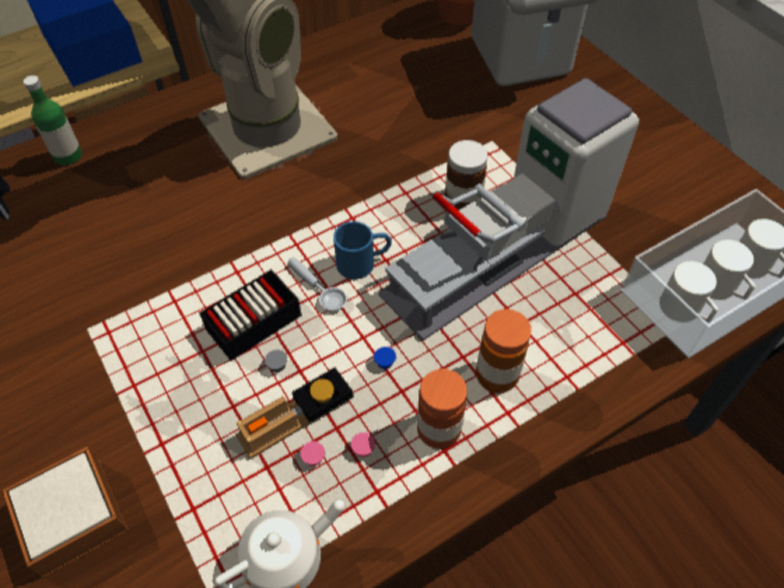

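View pics/top0.png

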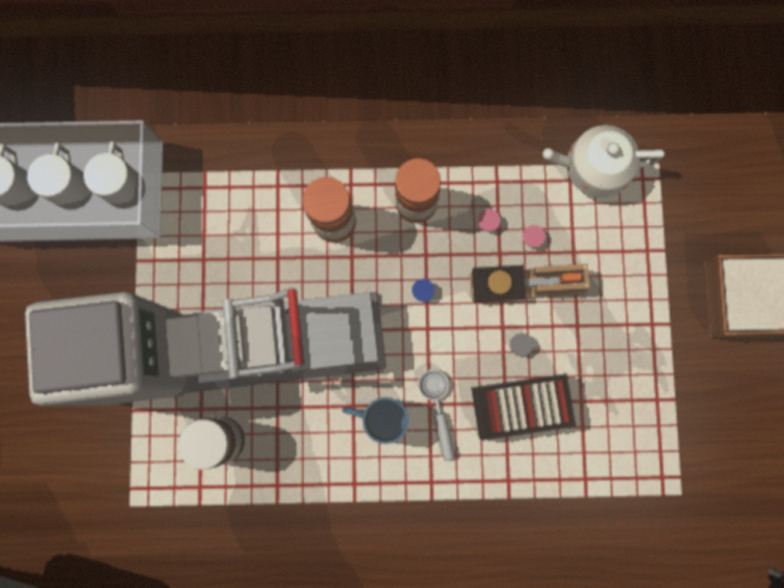

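The scene view shows the brewer at upper right, red bar around (460,213) in the enlarged picture. The tray with the brass pod is at (322,391) and its rest at (268,425). 

In the top view the red bar is at (296,328), the brass pod in its tray at (500,282) and the orange fin at (571,277). The other pods are blue (424,291), pink (489,221 and 535,237) and grey (523,345). Only the brass one, sitting in the black tray with the orange fin, fits. The tray's +x and the brewer's +x both point roughly along world +y.

Run:
```python
from h import *
t=get('top'); s=get('scene')
for d in (t,s):
    p=d['pixels'].astype(int); hsv=cv2.cvtColor(d['pixels'],cv2.COLOR_RGB2HSV).astype(int); H,S,V=hsv[...,0],hsv[...,1],hsv[...,2]
    if d is t:
        boxes=dict(bar=(195,195,225,270),brass=(335,185,385,220),fin=(390,185,425,210),tray=(325,180,385,225))
    else:
        boxes=dict(bar=(300,130,350,175),brass=(205,255,255,300),fin=(165,290,200,315),tray=(200,255,260,305))
    m=dict(bar=((H<6)|(H>172))&(S>150)&(V>110),brass=(H>12)&(H<26)&(S>120)&(V>90),fin=(H>4)&(H<16)&(S>170)&(V>150),tray=(V<60))
    for k,(x0,y0,x1,y1) in boxes.items():
        mm=np.zeros_like(m[k]); mm[y0:y1,x0:x1]=m[k][y0:y1,x0:x1]
        n,l,st,c=cv2.connectedComponentsWithStats(mm.astype(np.uint8)); i=1+np.argmax(st[1:,4])
        pts=np.argwhere(l==i)[:,::-1].astype(np.float32); r=cv2.minAreaRect(pts)
        print(d['n'],k,st[i],c[i].round(1),'rect',np.round(r[0],1),np.round(r[1],1),round(r[2],1), cv2.boxPoints(r).round(1).tolist())
save(t,'t1.png',(15,170,435,310),1.9); save(s,'s1.png',(140,60,460,330),2.4)
```

```text
top bar [206 208   9  52 213] [210.  232.5] rect [210.2 233.4] [51.2  4.6] 84.3 [[205.39999389648438, 208.1999969482422], [210.0, 207.6999969482422], [215.10000610351562, 258.70001220703125], [210.5, 259.1000061035156]]
top brass [349 193  16  17 204] [356.5 201.1] rect [356.5 201. ] [16. 15.] 90.0 [[349.0, 193.0], [364.0, 193.0], [364.0, 209.0], [349.0, 209.0]]Traceback (most recent call last):
  File "<stdin>", line 12, in <module>
    return _wrapfunc(a, 'argmax', axis=axis, out=out, **kwds)
    return bound(*args, **kwds)
ValueError: attempt to get argmax of an empty sequence
```

```bash
cat > m.py <<'E'
from h import *
t=get('top'); s=get('scene'); C={}
for d in (t,s):
    hsv=cv2.cvtColor(d['pixels'],cv2.COLOR_RGB2HSV).astype(int); H,S,V=hsv[...,0],hsv[...,1],hsv[...,2]
    if d is t: boxes=dict(bar=(195,195,225,270),brass=(335,185,385,220),fin=(398,185,425,210),tray=(325,180,385,225))
    else: boxes=dict(bar=(300,130,350,175),brass=(205,255,255,300),fin=(165,290,200,315),tray=(200,255,260,305))
    m=dict(bar=((H<6)|(H>172))&(S>150)&(V>110),brass=(H>12)&(H<26)&(S>120)&(V>90),fin=(H<14)&(S>150)&(V>150),tray=(V<60))
    for k,(x0,y0,x1,y1) in boxes.items():
        mm=np.zeros_like(m[k]); mm[y0:y1,x0:x1]=m[k][y0:y1,x0:x1]
        n,l,st,c=cv2.connectedComponentsWithStats(mm.astype(np.uint8))
        if n<2: print(d['n'],k,'none'); continue
        i=1+np.argmax(st[1:,4]); pts=np.argwhere(l==i)[:,::-1].astype(np.float32); r=cv2.minAreaRect(pts)
        C[d['n'],k]=c[i]; print(d['n'],k,st[i],c[i].round(1),np.round(r[1],1),round(r[2],1), cv2.boxPoints(r).round(0).tolist())
for k in ('bar','brass','fin'):
    if ('top',k) in C and ('scene',k) in C: print(k,two(t,C['top',k],s,C['scene',k]))
for k,z in (('bar',.187),('brass',.038),('fin',.052)):
    if ('top',k) in C: print('plane',k,plane(t,*C['top',k],z).round(4))
save(t,'t1.png',(15,170,435,310),1.9); save(s,'s1.png',(140,60,460,330),2.4)
E
python3 m.py
```

```text
top bar [206 208   9  52 215] [209.9 232. ] [51.3  4.5] 84.8 [[206.0, 208.0], [210.0, 208.0], [215.0, 259.0], [210.0, 259.0]]
top brass [349 193  16  16 202] [356.5 200.9] [15. 15.] 90.0 [[349.0, 193.0], [364.0, 193.0], [364.0, 208.0], [349.0, 208.0]]
top fin [402 195  13   5  58] [408.1 197.2] [ 4. 12.] 90.0 [[402.0, 195.0], [414.0, 195.0], [414.0, 199.0], [402.0, 199.0]]
top tray [365 208   1   2   2] [365.  208.5] [1. 0.] -90.0 [[365.0, 209.0], [365.0, 209.0], [365.0, 208.0], [365.0, 208.0]]
scene bar [311 137  31  30 160] [326.8 152.6] [40.4  4.3] 43.0 [[310.0, 139.0], [313.0, 136.0], [342.0, 164.0], [339.0, 167.0]]
scene brass [222 271  16  16 207] [229.6 278.1] [15. 15.] 90.0 [[222.0, 271.0], [237.0, 271.0], [237.0, 286.0], [222.0, 286.0]]
scene fin [177 298  13  10  67] [183.4 302.5] [ 4.9 13. ] 63.4 [[177.0, 303.0], [188.0, 297.0], [190.0, 302.0], [179.0, 308.0]]
scene tray [209 263  43  39 701] [229.9 283.6] [25.4 38.2] 59.0 [[207.0, 281.0], [240.0, 261.0], [253.0, 283.0], [220.0, 303.0]]
bar (array([0.57046492, 0.09102389, 0.20207297]), np.float64(0.0005751363035498611))
brass (array([ 0.65195175, -0.22194876,  0.04225348]), np.float64(0.0003279918253040516))
fin (array([ 0.65640503, -0.33845477,  0.05339196]), np.float64(4.8847195959779885e-06))
plane bar [0.5719 0.0929 0.187 ]
plane brass [ 0.6526 -0.2227  0.038 ]
plane fin [ 0.6566 -0.3388  0.052 ]
```

View pics/t1.png

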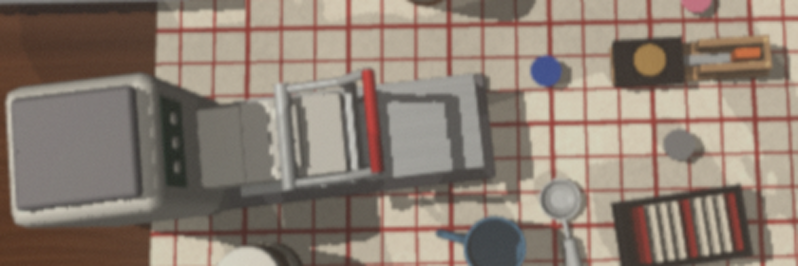

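View pics/s1.png

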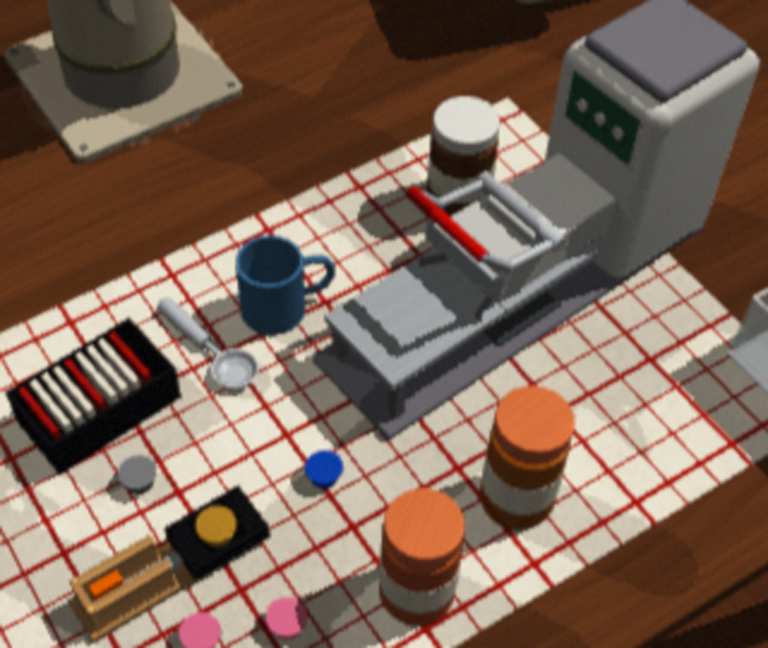

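The top crop shows the shelf's outer corners at about (480,74) and (493,178) of the crop, and the bar slightly above its shut height. The tray with the brass pod is confirmed at (650,60), with its fin at (746,54).

Run:
```python
from h import *
t=get('top'); s=get('scene')
f=lambda u,v:(15+u/1.9,170+v/1.9)
a=plane(t,*f(480,75),.085);b=plane(t,*f(493,178),.085)
print('shelf',a,b,np.linalg.norm(a-b))
e1=(206+2,208);e2=(212.7,259)
A=plane(t,*e1,.2);B=plane(t,*e2,.2); print('bar',A,B,np.linalg.norm(A-B))
print('bar3d', two(t,e1,s,(340.5,165.5)), two(t,e2,s,(311.5,137.5)))
for p,q in ((a,b),(A,B)):
    d=p-q; print('yaw of brewer +x deg', np.degrees(np.arctan2(d[0],-d[1])) , 'dir x', np.array([-(p-q)[1],(p-q)[0]])/np.linalg.norm((p-q)[:2]))
# column top rear/front corners in crop z=.276
for c in ((10,95),(128,88),(138,206),(18,212)): print(plane(t,*f(*c),.276))
# shelf in scene crop: outer corners
g=lambda u,v:(140+u/2.4,60+v/2.4)
print(two(t,f(480,75),s,g(390,385)),two(t,f(493,178),s,g(330,322)))
```

```text
shelf [ 0.6299977  -0.01954423  0.085     ] [ 0.51050424 -0.03259418  0.085     ] 0.12020394732528594
bar [0.61856234 0.09489771 0.2       ] [0.51725293 0.08571702 0.2       ] 0.10172453867915052
bar3d (array([0.61832426, 0.09473463, 0.20214445]), np.float64(0.00034719037978065694)) (array([0.51699946, 0.08496081, 0.2073765 ]), np.float64(0.0006078265108459272))
yaw of brewer +x deg 96.23260742727213 dir x [-0.10856512  0.99408934]
yaw of brewer +x deg 95.17801981053972 dir x [-0.09025053  0.99591909]
[0.59180202 0.4277832  0.276     ]
[0.59630963 0.31421948 0.276     ]
[0.48276812 0.3011548  0.276     ]
[0.47945141 0.41490961 0.276     ]
(array([ 0.63159179, -0.01610396,  0.08721136]), np.float64(0.007970337377952528)) (array([ 0.51682369, -0.02209339,  0.06445034]), np.float64(0.022802649997244566))
```

>>> play_rows --motion '[[[0, -0.66, 0, 0, 0.0656], [0, -0.66, 0, 0, 0.0656], [0, -0.66, 0, 0, 0.0656], [0, 0, 0.59, -0.97, 0], [0, 0, 0.59, -0.97, 0]]]'

```text
clock: 0.9
eef_pos: [0.2688, -0.5243, 0.2811]
tool_rot: [[0.0, 0.996, 0.09], [-0.001, 0.09, -0.996], [-1.0, 0.0, 0.001]]
wrist_force: [0.6, -0.3, 0.4]
gripper_width: 0.0855
```

>>> play_rows --motion '[[[0, 0, 0.59, -0.97, 0], [0, 0, 0.59, -0.97, 0], [0, 0, 0.59, -0.97, 0], [0, 0, 0.59, -0.97, 0], [0, 0, 0.59, -0.97, 0]]]'

```text
clock: 1.4
eef_pos: [0.3315, -0.3959, 0.281]
tool_rot: [[0.0, 0.996, 0.092], [-0.0, 0.092, -0.996], [-1.0, 0.0, 0.0]]
wrist_force: [0.6, -0.9, 0.3]
gripper_width: 0.0851
```

>>> play_rows --motion '[[[0, 0, 0.59, -0.97, 0], [0, 0, 0.59, -0.97, 0], [0, 0, 0.59, -0.97, 0], [0, 0, 0.59, -0.97, 0], [0, 0, 0.59, -0.97, 0]]]'

```text
clock: 1.9
eef_pos: [0.3939, -0.2684, 0.281]
tool_rot: [[0.0, 0.996, 0.092], [-0.0, 0.092, -0.996], [-1.0, 0.0, 0.0]]
wrist_force: [0.1, 0.1, 0.3]
gripper_width: 0.0855
```

>>> play_rows --motion '[[[0, 0, 0.59, -0.97, 0], [0, 0, 0.59, -0.97, 0], [0, 0, 0.59, -0.97, 0], [0, 0, 0.59, -0.97, 0], [0, 0, 0.59, -0.97, 0]]]'

```text
clock: 2.4
eef_pos: [0.4562, -0.1409, 0.281]
tool_rot: [[0.0, 0.996, 0.092], [-0.0, 0.092, -0.996], [-1.0, 0.0, 0.0]]
wrist_force: [-1.0, 0.9, 0.9]
gripper_width: 0.0852
```

>>> play_rows --motion '[[[0, 0, 0.59, -0.97, 0], [0, 0, 0.59, -0.97, 0], [0, 0, 0.59, -0.97, 0], [0, 0, 0.59, -0.97, 0], [0, 0, 0.59, -0.97, 0]]]'

```text
clock: 2.9
eef_pos: [0.5185, -0.0135, 0.281]
tool_rot: [[0.0, 0.996, 0.091], [-0.0, 0.091, -0.996], [-1.0, 0.0, 0.0]]
wrist_force: [-0.7, -0.5, 0.5]
gripper_width: 0.0853
```

>>> play_rows --motion '[[[0, 0, 0.59, -0.97, 0], [0, 0, 0.59, -0.97, 0], [0, 0, 0, 0, 0]]]'

```text
clock: 3.2
eef_pos: [0.5436, 0.0407, 0.2807]
tool_rot: [[0.0, 0.995, 0.097], [0.002, 0.097, -0.995], [-1.0, 0.0, -0.002]]
wrist_force: [-0.8, 0.2, -0.2]
gripper_width: 0.0851
```

Run:
```python
from h import *
w=get('wrist'); save(w,'w1.png',sc=1.4)
print((-w['R'].T@w['t']).round(3),w['fovy'],w['cx'],w['cy'],w['R'].round(2).tolist())
hsv=cv2.cvtColor(w['pixels'],cv2.COLOR_RGB2HSV).astype(int);H,S,V=hsv[...,0],hsv[...,1],hsv[...,2]
for c in comps(((H<6)|(H>172))&(S>150)&(V>110),60): print(c)
print([np.round(proj(w,p),1) for p in ((.568,.0905,.2),(.618,.095,.2),(.517,.0855,.2))])
```

```text
[0.62  0.048 0.424] 65.70646984690485 280.75828336105934 210.9113728129466 [[0.1, -1.0, -0.0], [-0.95, -0.09, 0.3], [-0.3, -0.03, -0.95]]
([57, 0, 503, 127, 5925], [295.7, 59.0])
([202, 105, 30, 168, 2482], [213.4, 177.5])
([367, 121, 193, 102, 1763], [453.8, 170.8])
([226, 209, 80, 34, 374], [266.5, 230.2])
([550, 219, 10, 36, 75], [554.3, 239.8])
([83, 222, 31, 34, 70], [98.5, 239.0])
([388, 232, 30, 39, 138], [400.8, 248.5])
([233, 239, 48, 24, 87], [256.8, 256.7])
([434, 246, 19, 46, 480], [442.6, 270.8])
([192, 264, 182, 64, 1024], [282.5, 301.6])
([471, 271, 9, 17, 90], [475.1, 279.6])
([479, 292, 18, 22, 71], [487.0, 306.3])
([441, 309, 27, 11, 67], [452.9, 313.7])
[array([215.5, 180.8]), array([213.5, 109.9]), array([219.7, 247. ])]
```

View pics/w1.png

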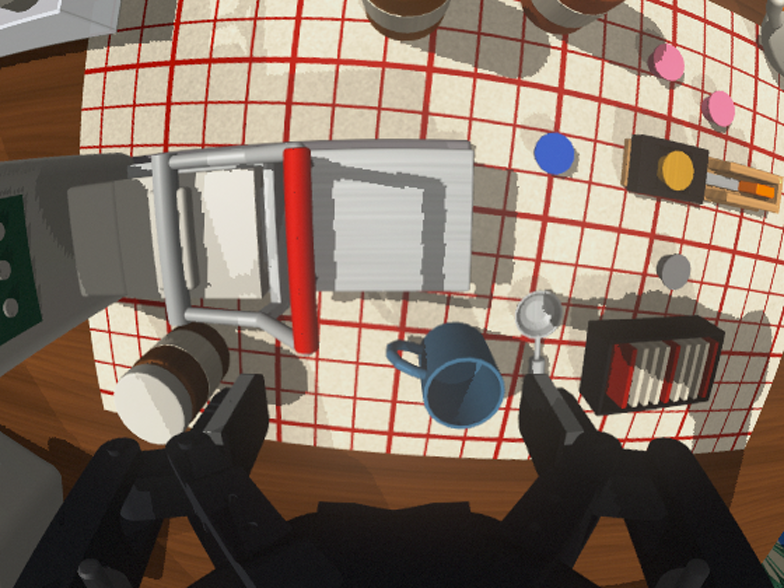

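The wrist view shows the bar clearly, from (296,150) to (306,350) enlarged. The shelf's outer corners are at about (472,143) and (470,291).

Run:
```python
from h import *
w=get('wrist'); t=get('top')
hsv=cv2.cvtColor(w['pixels'],cv2.COLOR_RGB2HSV).astype(int);H,S,V=hsv[...,0],hsv[...,1],hsv[...,2]
n,l,st,c=cv2.connectedComponentsWithStats((((H<6)|(H>172))&(S>150)&(V>110)).astype(np.uint8))
i=l[178,213]; pts=np.argwhere(l==i)[:,::-1]
T=pts[pts[:,1]<112].mean(0);B=pts[pts[:,1]>266].mean(0);print(T,B)
T[1]=105.5;B[1]=250 if 0 else 273
# line direction via centroids at rows
for z in (.19,.2,.21):
    rows=[plane(w,*pts[pts[:,1]==v].mean(0),z) for v in range(108,270,4)]; rows=np.array(rows)
    k=np.polyfit(rows[:,0],rows[:,1],1); print(z,'bar slope yaw',90+np.degrees(np.arctan(k[0])),'ends',rows[0].round(4),rows[-1].round(4),np.linalg.norm(rows[0]-rows[-1]))
print('mid two', two(w,c[i],t,(209.9,232.2)))
a=plane(w,472/1.4,143/1.4,.085);b=plane(w,470/1.4,291/1.4,.085); print('shelf',a,b,np.linalg.norm(a-b),np.degrees(np.arctan2(a[0]-b[0],b[1]-a[1])))
print('pod',plane(w,677/1.4,170/1.4,.040), 'fin',plane(w,763/1.4,190/1.4,.052))
```

```text
[207.77310924 108.16806723] [nan nan]
 ** On entry to DLASCL parameter number  4 had an illegal value
 ** On entry to DLASCL parameter number  4 had an illegal value
 ** On entry to DLASCL parameter number  4 had an illegal value
 ** On entry to DLASCL parameter number  4 had an illegal value
 ** On entry to DLASCL parameter number  5 had an illegal value
 ** On entry to DLASCL parameter number  4 had an illegal value<stdin>:6: RuntimeWarning: Mean of empty slice.
  ret = um.true_divide(
<stdin>:10: RuntimeWarning: Mean of empty slice.
Traceback (most recent call last):
numpy.linalg.LinAlgError: SVD did not converge in Linear Least Squares
```

Run:
```python
from h import *
w=get('wrist'); t=get('top'); print(ctrl.read_state()['eef_pos'])
hsv=cv2.cvtColor(w['pixels'],cv2.COLOR_RGB2HSV).astype(int);H,S,V=hsv[...,0],hsv[...,1],hsv[...,2]
m=((H<6)|(H>172))&(S>150)&(V>110); m[:,:200]=0;m[:,228:]=0;m[:100]=0;m[255:]=0
pts=np.argwhere(m)[:,::-1]; vs=[v for v in range(112,244,4)]
cc=np.array([pts[pts[:,1]==v].mean(0) for v in vs]); print(cc[0],cc[-1],pts[:,1].min(),pts[:,1].max())
for z in (.19,.2,.21):
    rows=np.array([plane(w,*c,z) for c in cc]); k=np.polyfit(rows[:,0],rows[:,1],1); print(z,'yaw',90+np.degrees(np.arctan(k[0])),'y at x=.568',np.polyval(k,.568),'ends',plane(w,*cc[0]-[0,6],z)[:2].round(4),plane(w,*cc[-1]+[0,6],z)[:2].round(4))
print('mid two', two(w,pts.mean(0),t,(209.9,232.2)))
a=plane(w,472/1.4,143/1.4,.085);b=plane(w,470/1.4,291/1.4,.085); print('shelf',a,b,np.linalg.norm(a-b),np.degrees(np.arctan2(a[0]-b[0],b[1]-a[1])))
print('pod',plane(w,677/1.4,170/1.4,.040), 'fin',plane(w,763/1.4,190/1.4,.052))
```

```text
[0.54295399 0.03530094 0.28085208]
[206. 112.] [211.94444444 240.        ] 100 254
0.19 yaw 94.8562384165323 y at x=.568 0.09356057061135184 ends [0.6202 0.0974] [0.5123 0.0886]
0.2 yaw 94.85623841653232 y at x=.568 0.09123235376779615 ends [0.6201 0.0951] [0.5168 0.0867]
0.21 yaw 94.85623841653229 y at x=.568 0.08890413692424037 ends [0.6201 0.0928] [0.5214 0.0848]
mid two (array([0.56887902, 0.08895556, 0.21124367]), np.float64(0.001173051250818782))
shelf [ 0.63607613 -0.0136539   0.085     ] [ 0.52249995 -0.02613074  0.085     ] 0.11425944786013273 96.26905520528804
pod [ 0.64868575 -0.22606983  0.04      ] fin [ 0.6523958  -0.34048387  0.052     ]
```

>>> play_rows --motion '[[[0.6, 0.3, 0.6, -0.9, 0], [0.6, 0.4, 0.62, -0.9, 0], [0.6, 0.3, 0, -0.33, 0], [0.6, 0, 0, 0, 0], [0.6, 0, 0, 0, 0]]]'

```text
clock: 3.95
eef_pos: [0.5684, 0.0909, 0.256]
tool_rot: [[-0.0, 0.996, 0.09], [-0.001, 0.09, -0.996], [-1.0, -0.0, 0.001]]
wrist_force: [-0.0, -0.2, 0.3]
gripper_width: 0.0338
```

Run:
```python
from h import *
w=get('wrist'); save(w,'w2.png',sc=1.2); st=ctrl.read_state(); print(st['eef_pos'],st['gripper_width'])
```

```text
[0.56862505 0.09066638 0.25633773] 0.034468247623240966
```

View pics/w2.png

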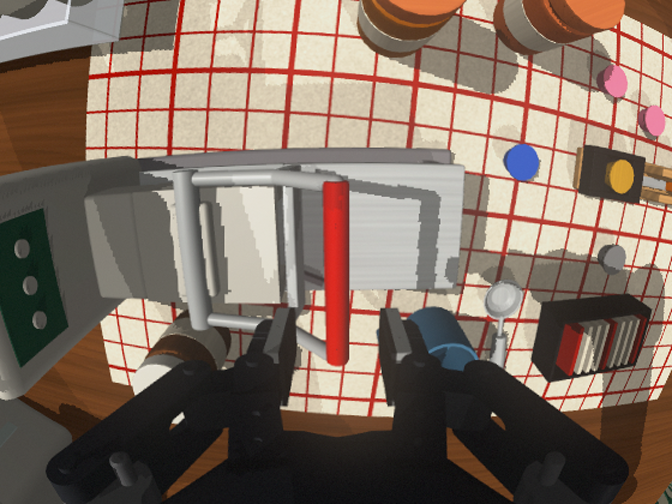

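The wrist view shows the red bar (338,270) midway between the fingers (275 and 400), so I'm descending and gripping.

>>> play_rows --motion '[[[0.6, 0.8, 0, 0, 0], [0.6, 0.8, 0, 0, 0], [0.6, 0.7, 0, 0, 0], [0.6, 0.65, 0, 0, 0], [0.6, 0, 0, 0, 0]]]' --grip_force 30

```text
clock: 4.5
eef_pos: [0.5677, 0.0905, 0.1807]
tool_rot: [[-0.002, 0.996, 0.09], [-0.001, 0.09, -0.996], [-1.0, -0.003, 0.001]]
wrist_force: [-0.1, -0.5, 0.4]
gripper_width: 0.0343
```

>>> play_rows --motion '[[[1, 0, 0, 0, 0], [1, 0, 0, 0, 0], [1, 0, 0, 0, 0], [1, 0, 0, 0, 0]]]' --grip_force 30

```text
clock: 4.9
eef_pos: [0.5692, 0.0912, 0.183]
tool_rot: [[0.002, 0.996, 0.09], [-0.001, 0.09, -0.996], [-1.0, 0.001, 0.001]]
wrist_force: [-0.8, -5.3, 4.0]
gripper_width: 0.013
```

>>> play_rows --motion '[[[1, -0.48, 0, -0.29, 0], [1, -0.44, 0, -0.35, 0], [1, -0.4, 0, -0.4, 0], [1, -0.34, 0, -0.445, 0], [1, 0, 0, 0, 0]]]'

```text
clock: 5.4
eef_pos: [0.566, 0.1267, 0.2268]
tool_rot: [[0.003, 0.996, 0.089], [-0.005, 0.089, -0.996], [-1.0, 0.002, 0.005]]
wrist_force: [-8.2, -15.3, 20.0]
gripper_width: 0.0129
```

>>> play_rows --motion '[[[1, -0.4, 0, -0.42, 0], [1, -0.24, 0, -0.5, 0], [1, -0.17, 0, -0.53, 0], [1, -0.09, 0, -0.55, 0], [1, 0, 0, 0, 0]]]'

```text
clock: 5.9
eef_pos: [0.5608, 0.1809, 0.2474]
tool_rot: [[0.002, 0.996, 0.094], [0.001, 0.094, -0.996], [-1.0, 0.002, -0.001]]
wrist_force: [-1.8, -0.6, 8.8]
gripper_width: 0.0131
```

>>> play_rows --motion '[[[1, 0, 0, -0.45, 0], [1, 0.02, 0, -0.4, 0], [1, 0, 0, 0, 0]]]'

```text
clock: 6.2
eef_pos: [0.5588, 0.2017, 0.2467]
tool_rot: [[0.002, 0.996, 0.093], [0.001, 0.093, -0.996], [-1.0, 0.002, -0.001]]
wrist_force: [-1.7, 0.5, 6.5]
gripper_width: 0.0126
```

>>> play_rows --motion '[[[0.4, 0, 0, 0, 0], [0.4, 0, 0, 0, 0], [0.4, -0.6, 0, 0, 0], [0.4, -1, 0, 0, 0], [0.4, -1, 0, 0, 0]]]'

```text
clock: 6.7
eef_pos: [0.5586, 0.2, 0.3121]
tool_rot: [[-0.0, 0.996, 0.091], [0.0, 0.091, -0.996], [-1.0, -0.0, -0.0]]
wrist_force: [0.3, -0.2, 0.1]
gripper_width: 0.051
```

>>> play_rows --motion '[[[0.2, 0, 0.12, 0.96, 0], [0.2, 0, 0.12, 0.96, 0], [0.2, 0, 0.12, 0.96, 0], [0, 0, 0.12, 0.96, 0], [0, 0, 0.12, 0.96, 0]]]'

```text
clock: 7.2
eef_pos: [0.5848, 0.0811, 0.3117]
tool_rot: [[0.001, 0.996, 0.091], [0.0, 0.091, -0.996], [-1.0, 0.001, -0.0]]
wrist_force: [1.0, -0.2, 0.1]
gripper_width: 0.0856
```

>>> play_rows --motion '[[[0, 0, 0.12, 0.96, 0], [0, 0, 0.12, 0.96, 0], [0, 0, 0.12, 0.96, 0], [0, 0, 0.12, 0.96, 0], [0, 0, 0.12, 0.96, 0]]]'

```text
clock: 7.7
eef_pos: [0.6107, -0.0371, 0.3117]
tool_rot: [[0.001, 0.996, 0.091], [0.0, 0.091, -0.996], [-1.0, 0.001, -0.0]]
wrist_force: [0.4, -0.3, -0.6]
gripper_width: 0.0856
```

>>> play_rows --motion '[[[0, 0, 0.12, 0.96, 0], [0, 0, 0.12, 0.96, 0], [0, 0, 0.12, 0.96, 0], [0, 0, 0.12, 0.96, 0], [0, 0, 0.12, 0.96, 0]]]'

```text
clock: 8.2
eef_pos: [0.6366, -0.1553, 0.3117]
tool_rot: [[0.001, 0.996, 0.091], [0.0, 0.091, -0.996], [-1.0, 0.001, 0.0]]
wrist_force: [-0.1, -0.3, 1.0]
gripper_width: 0.0858
```

>>> play_rows --motion '[[[0, 0, 0.1, 0.96, 0], [0, 0, 0.1, 0.96, 0], [0, 0, 0.1, 0.96, 0], [0, 0, 0, 0, -0.0876], [0, 0, 0, 0, -0.0876]]]'

```text
clock: 8.7
eef_pos: [0.6504, -0.2263, 0.3112]
tool_rot: [[0.0, 0.932, 0.362], [0.0, 0.362, -0.932], [-1.0, 0.0, -0.0]]
wrist_force: [-0.5, 0.4, -0.6]
gripper_width: 0.0853
```

>>> play_rows --motion '[[[0, 0, 0, 0, -0.0876], [0, 0, 0, 0, -0.0876], [0, 0, 0, 0, -0.0876], [0, 0, 0, 0, -0.0876], [0, 0, 0, 0, -0.0876]]]'

```text
clock: 9.2
eef_pos: [0.6505, -0.2254, 0.3116]
tool_rot: [[0.001, 0.489, 0.872], [0.0, 0.872, -0.489], [-1.0, 0.0, 0.0]]
wrist_force: [-0.1, -0.5, -0.4]
gripper_width: 0.0852
```

>>> play_rows --motion '[[[0, 0.8, 0, 0, -0.0876], [0, 0.8, 0, 0, -0.0876], [0, 0.8, 0, 0, -0.0876], [0, 0.8, 0, 0, -0.0876], [0, 0, 0, 0, 0]]]'

```text
clock: 9.7
eef_pos: [0.6493, -0.2255, 0.2284]
tool_rot: [[-0.004, -0.036, 0.999], [0.001, 0.999, 0.036], [-1.0, 0.002, -0.004]]
wrist_force: [0.8, 0.1, -0.9]
gripper_width: 0.0854
```

Run:
```python
from h import *
w=get('wrist'); save(w,'w3.png',sc=1.4); st=ctrl.read_state(); print(st['eef_pos'],st['tool_rot'].round(3).tolist(),st['joint_pos'].round(0)); print([np.round(proj(w,p)).tolist() for p in ((.652,-.222,.04),(.6565,-.3385,.052))])
```

```text
[ 0.64993522 -0.22553688  0.23031392] [[-0.002, -0.031, 1.0], [0.001, 1.0, 0.031], [-1.0, 0.001, -0.002]] [ 42.  33. -41.  71.  21.  84.   5.]
[[284.0, 183.0], [284.0, 287.0]]
```

View pics/w3.png

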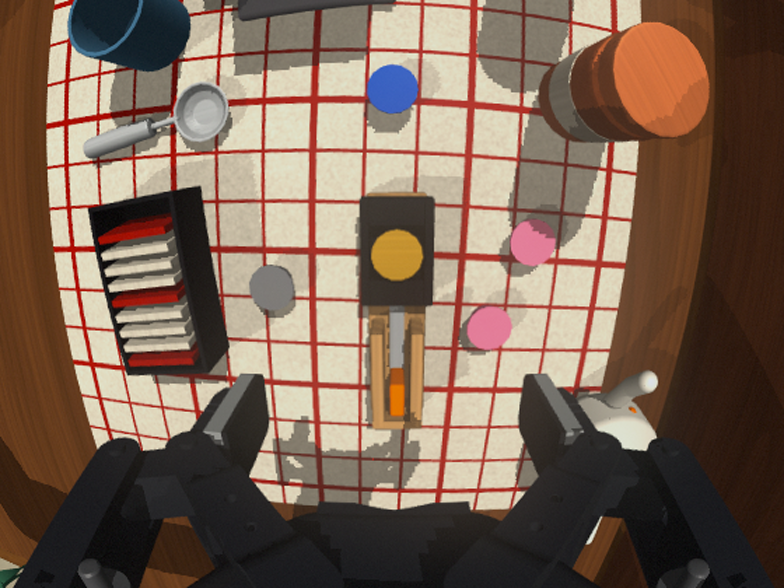

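The wrist view shows the tray body corners at (360,197), (434,197), (433,305) and (360,303). The brass pod is at (397,255) and the fin at (398,393). Next I work out the tray's pose.

Run:
```python
from h import *
w=get('wrist'); f=lambda u,v,z: plane(w,u/1.4,v/1.4,z)[:2]
c=[f(*p,.034) for p in ((361,197),(434,197),(433,305),(360,304))]
print(np.round(c,4).tolist(), 'ctr',np.mean(c,0),'W',np.linalg.norm(c[0]-c[1]),np.linalg.norm(c[2]-c[3]),'L',np.linalg.norm(c[1]-c[2]))
a=(c[0]+c[1]-c[2]-c[3])/2; print('yaw',np.degrees(np.arctan2(a[1],a[0])))
p=f(397,255,.040);q=f(398,390,.052);print('pod',p,'fin',q,np.degrees(np.arctan2(*(p-q)[::-1])))
hsv=cv2.cvtColor(w['pixels'],cv2.COLOR_RGB2HSV).astype(int);H,S,V=hsv[...,0],hsv[...,1],hsv[...,2]
m=(H>12)&(H<28)&(S>140)&(V>90); m[:160]=0;m[202:]=0;m[:,260:310]&=True; m[:,:260]=0;m[:,310:]=0
q=np.argwhere(m)[:,::-1].mean(0); print('pod mask',q*1.4, plane(w,*q,.039)); print(ctrl.read_state()['eef_pos'],ctrl.read_state()['tool_rot'].round(3)[:,2])
```

```text
[[0.6246, -0.1789], [0.6789, -0.1772], [0.6825, -0.2618], [0.6249, -0.2628]] ctr [ 0.65271378 -0.22018895] W 0.05434271663811448 0.05754654456163658 L 0.0847157374404866
yaw 91.33258441701649
pod [ 0.65268033 -0.2212301 ] fin [ 0.65696674 -0.32877756] 92.28237299889287
pod mask [394.90689972 253.75676173] [ 0.65109328 -0.22054022  0.039     ]
[ 0.65058512 -0.22547513  0.23160418] [1.   0.03 0.  ]
```

>>> play_rows --motion '[[[0, 1, 0, 0.08, 0], [0, 1, 0, 0, 0], [0, 1, 0, 0, 0], [0, 1, 0, 0, 0], [0, 1, 0, 0, 0]]]' --grip_force 60

```text
clock: 10.3
eef_pos: [0.6535, -0.2255, 0.1068]
tool_rot: [[0.002, -0.03, 1.0], [-0.001, 1.0, 0.03], [-1.0, -0.001, 0.002]]
wrist_force: [-0.6, 0.3, -0.2]
gripper_width: 0.0853
```

>>> play_rows --motion '[[[0, 1, 0, 0, 0], [0, 1, 0, 0, 0], [0, 0.9, 0, 0, 0], [0, 0.5, 0, 0, 0], [0, 0.5, 0, 0, 0]]]'

```text
clock: 10.8
eef_pos: [0.6535, -0.2255, 0.0089]
tool_rot: [[0.002, -0.032, 0.999], [-0.001, 0.999, 0.032], [-1.0, -0.001, 0.002]]
wrist_force: [0.4, -0.3, -0.5]
gripper_width: 0.0851
```

>>> play_rows --motion '[[[0.2, 0, 0, 0, 0], [0.3, 0, 0, 0, 0], [1, 0, 0, 0, 0], [1, 0, 0, 0, 0], [1, 0, 0, 0, 0]]]'

```text
clock: 11.3
eef_pos: [0.6534, -0.2253, 0.0097]
tool_rot: [[0.002, -0.034, 0.999], [-0.001, 0.999, 0.034], [-1.0, -0.001, 0.002]]
wrist_force: [-1.1, -0.3, 6.2]
gripper_width: 0.0547
```

>>> play_rows --motion '[[[1, 0, 0, 0, 0], [1, -0.2, 0, 0, 0], [1, -0.4, 0, 0, 0], [1, -0.4, 0, 0, 0], [1, 0, 0, 0, 0]]]'

```text
clock: 11.8
eef_pos: [0.6536, -0.2253, 0.0354]
tool_rot: [[0.003, -0.034, 0.999], [-0.001, 0.999, 0.034], [-1.0, -0.001, 0.003]]
wrist_force: [0.5, -0.4, -2.0]
gripper_width: 0.0548
```

>>> play_rows --motion '[[[1, -0.5, 0, 0, 0], [1, -0.9, 0, 0, 0], [1, -1, 0, 0, 0], [1, -1, 0.1, 0, 0], [1, -1, 0.3, 0, 0]]]'

```text
clock: 12.3
eef_pos: [0.6518, -0.2159, 0.1445]
tool_rot: [[-0.0, -0.033, 0.999], [-0.0, 0.999, 0.033], [-1.0, -0.0, -0.0]]
wrist_force: [0.6, -0.1, -1.6]
gripper_width: 0.0549
```

>>> play_rows --motion '[[[1, -0.5, 0.6, -0.2, 0], [1, 0, 0.8, -0.25, 0], [1, 0, 0.8, -0.25, 0], [1, 0, 0.8, -0.25, 0], [1, 0, 0.8, -0.25, 0]]]'

```text
clock: 12.8
eef_pos: [0.6178, -0.1194, 0.1553]
tool_rot: [[-0.001, -0.035, 0.999], [0.0, 0.999, 0.035], [-1.0, 0.0, -0.001]]
wrist_force: [0.9, 0.6, -2.3]
gripper_width: 0.055
```

>>> play_rows --motion '[[[1, 0, 0.8, -0.25, 0], [1, 0, 0.8, -0.25, 0], [1, 0, 0.8, -0.25, 0], [1, 0, 0.8, -0.25, 0], [1, 0, 0.8, -0.25, 0]]]'

```text
clock: 13.3
eef_pos: [0.5835, -0.0207, 0.1555]
tool_rot: [[-0.0, -0.035, 0.999], [-0.0, 0.999, 0.035], [-1.0, -0.0, -0.0]]
wrist_force: [-0.6, 0.6, -2.5]
gripper_width: 0.0548
```

>>> play_rows --motion '[[[1, 0, 0.8, -0.25, 0], [1, 0, 0.8, -0.15, 0], [1, 0, 0.6, 0, -0.018], [1, 0, 0.3, 0, -0.018], [1, 0, 0, 0, 0]]]'

```text
clock: 13.8
eef_pos: [0.5719, 0.041, 0.1556]
tool_rot: [[0.0, -0.094, 0.996], [0.0, 0.996, 0.094], [-1.0, 0.0, 0.0]]
wrist_force: [-0.0, -0.9, -2.4]
gripper_width: 0.0546
```

Run:
```python
from h import *
w=get('wrist'); save(w,'w4.png',sc=1.4); st=ctrl.read_state(); print(st['eef_pos'],st['tool_rot'].round(3).tolist(),st['gripper_width'],st['clock'])
```

```text
[0.57199513 0.03969095 0.15546839] [[-0.0, -0.092, 0.996], [-0.0, 0.996, 0.092], [-1.0, -0.0, -0.0]] 0.05517195176346204 13.85
```

View pics/w4.png

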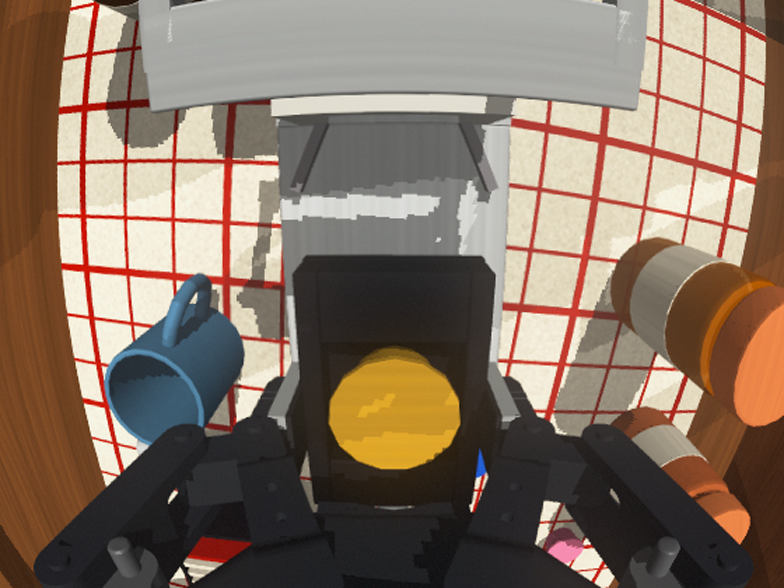

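Picture 8 shows the pod in the tray, the gate clear and the shelf straight ahead. The guide strips run from tips (297,188) and (491,188) to mouth ends (325,125) and (463,125). I use these to fix the slot axis.

Run:
```python
from h import *
w=get('wrist'); f=lambda u,v,z: plane(w,u/1.4,v/1.4,z)[:2]
P={k:f(*p,z) for k,p,z in (('tipL',(297,188),.094),('tipR',(491,188),.094),('inL',(325,125),.094),('inR',(463,125),.094),('shL',(281,200),.085),('shR',(507,200),.085))}
for k,v in P.items(): print(k,v.round(4))
mt=(P['tipL']+P['tipR'])/2; mi=(P['inL']+P['inR'])/2
for a,b in (('tipL','tipR'),('inL','inR'),('shL','shR')):
    d=P[b]-P[a]; print(a,np.linalg.norm(d),'yaw',90+np.degrees(np.arctan2(d[1],d[0])),(P[a]+P[b])/2)
print('mid tip',mt,'mid in',mi)
t=[f(u,v,.155+.0025+.022) for u,v in ((303,258),(488,258))]; print('tray nose',np.round(t,4).tolist(),np.linalg.norm(t[0]-t[1]))
```

```text
tipL [0.5231 0.0992]
tipR [0.6106 0.1072]
inL [0.5338 0.1285]
inR [0.5948 0.1341]
shL [0.5137 0.0923]
shR [0.6212 0.1021]
tipL 0.08786165376376827 yaw 95.22046467705535 [0.56686889 0.10324253]
inL 0.06118195143495746 yaw 95.23308652054868 [0.56429545 0.13132453]
shL 0.1078712365300417 yaw 95.21816435056859 [0.56745185 0.09718854]
mid tip [0.56686889 0.10324253] mid in [0.56429545 0.13132453]
tray nose [[0.5433, 0.0875], [0.5933, 0.0921]] 0.05024567000443777
```

Run:
```python
from h import *
w=get('wrist'); save(w,'w5.png',(180,230,380,330),3.5); st=ctrl.read_state(); R=st['tool_rot'];p=st['eef_pos']
for h in (.01,.005,0,-.005,-.01,-.02):
    print(h,[((np.array(proj(w,p+R@[h,.011,s*.028]))-[180,230])*3.5).round(0).tolist() for s in (-1,1)])
```

```text
0.01 [[162.0, 51.0], [541.0, 51.0]]
0.005 [[156.0, 65.0], [546.0, 65.0]]
0 [[151.0, 80.0], [552.0, 80.0]]
-0.005 [[145.0, 95.0], [557.0, 95.0]]
-0.01 [[138.0, 111.0], [564.0, 111.0]]
-0.02 [[125.0, 147.0], [577.0, 147.0]]
```

View pics/w5.png

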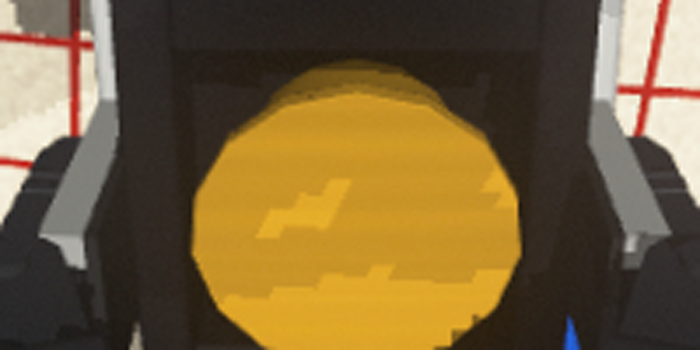

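The tray's grip is sound. The pad tips sit about 6 mm behind the TCP, so they clear the shelf by about 3 mm when the tray touches down. Lowering now.

>>> play_rows --motion '[[[1, 0.6, 0, 0, 0], [1, 0.8, 0, 0, 0], [1, 0.7, 0, 0, 0], [1, 0.5, 0, 0, 0], [1, 0.2, 0, 0, 0]]]'

```text
clock: 14.45
eef_pos: [0.571, 0.0392, 0.0836]
tool_rot: [[-0.002, -0.09, 0.996], [-0.0, 0.996, 0.09], [-1.0, 0.0, -0.002]]
wrist_force: [-0.3, 0.4, -1.9]
gripper_width: 0.0547
```

>>> play_rows --motion '[[[1, 0.06, 0, 0, 0], [1, 0, 0, 0, 0]]]'

```text
clock: 14.65
eef_pos: [0.5722, 0.0398, 0.0844]
tool_rot: [[0.001, -0.091, 0.996], [0.0, 0.996, 0.091], [-1.0, 0.0, 0.001]]
wrist_force: [0.1, -0.4, -1.7]
gripper_width: 0.0549
```

>>> play_rows --motion '[[[1, 0.06, 0, 0, 0], [1, 0, 0, 0, 0]]]'

```text
clock: 14.85
eef_pos: [0.5721, 0.0398, 0.083]
tool_rot: [[0.001, -0.091, 0.996], [-0.0, 0.996, 0.091], [-1.0, -0.0, 0.001]]
wrist_force: [0.5, 0.2, -2.4]
gripper_width: 0.0547
```

>>> play_rows --motion '[[[1, 0.06, 0, 0, 0], [1, 0, 0, 0, 0]]]'

```text
clock: 15.05
eef_pos: [0.5722, 0.0398, 0.0826]
tool_rot: [[0.001, -0.091, 0.996], [-0.001, 0.996, 0.091], [-1.0, -0.001, 0.001]]
wrist_force: [-6.0, -1.8, 10.7]
gripper_width: 0.0545
```

>>> play_rows --motion '[[[0.25, 0, 0, 0, 0], [0.1, 0, 0, 0, 0], [0, 0, 0, 0, 0], [0, -0.4, 0, 0, 0], [0, -0.35, 0, 0, 0]]]'

```text
clock: 15.55
eef_pos: [0.572, 0.0399, 0.1007]
tool_rot: [[0.0, -0.091, 0.996], [0.0, 0.996, 0.091], [-1.0, 0.0, 0.0]]
wrist_force: [-0.1, -0.6, 0.1]
gripper_width: 0.0852
```

>>> play_rows --motion '[[[0, 0, -0.9, 0, 0], [0, 0, -0.9, 0, 0], [0, 0, -0.9, 0, 0], [0, 0, -0.9, 0, 0], [0, 0, -0.9, 0, 0]]]'

```text
clock: 16.05
eef_pos: [0.5825, -0.0732, 0.1009]
tool_rot: [[0.001, -0.091, 0.996], [-0.0, 0.996, 0.091], [-1.0, -0.0, 0.001]]
wrist_force: [0.3, 0.2, 0.2]
gripper_width: 0.0856
```

Run:
```python
from h import *
w=get('wrist'); save(w,'w6.png',sc=1.4); st=ctrl.read_state(); print(st['eef_pos'],st['tool_rot'].round(3).tolist(),st['gripper_width'],st['clock'])
hsv=cv2.cvtColor(w['pixels'],cv2.COLOR_RGB2HSV).astype(int);H,S,V=hsv[...,0],hsv[...,1],hsv[...,2]
for c in comps((H>3)&(H<16)&(S>170)&(V>120),80): print(c)
X=np.array([-.0906,.9959,0])
print([np.round(np.array(proj(w,np.array([.5645,.1313,0])+X*x+[0,0,z]))*1.4).tolist() for x,z in ((-.0836-.102,.125),(-.0836-.132,.125),(-.0836,.119))])
```

```text
[ 0.58266754 -0.07823975  0.10051299] [[0.001, -0.086, 0.996], [-0.002, 0.996, 0.086], [-1.0, -0.003, 0.001]] 0.08554931563968353 16.1
([266, 239, 29, 85, 1520], [279.7, 271.7])
[[395.0, 361.0], [394.0, 445.0], [394.0, 1.0]]
```

View pics/w6.png

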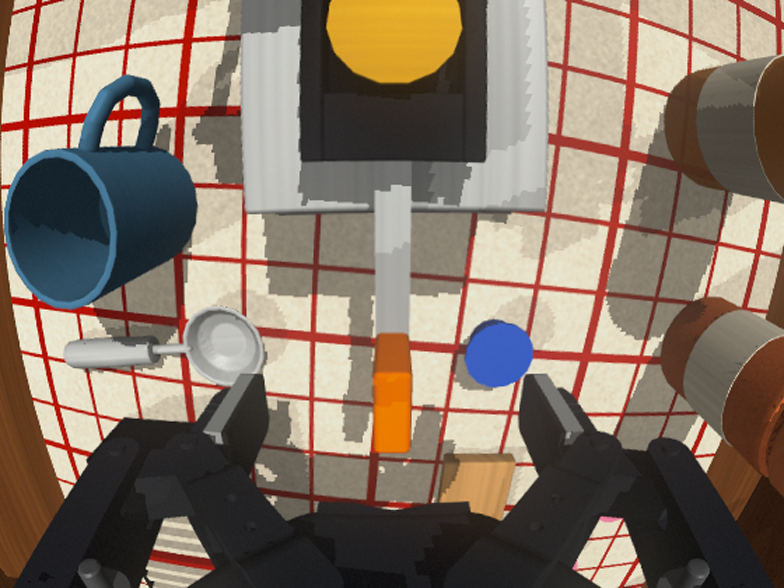

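Picture 10 shows the tray square on the shelf with the pod seated and the orange fin (393,372 to 452) centred between the fingers. Next is a small move forward, then gripping the fin.

>>> play_rows --motion '[[[0, 0, 0.25, 0, 0], [0.5, 0, 0, 0, 0], [1, 0, 0, 0, 0], [1, 0, 0, 0, 0], [1, 0, 0, 0, 0]]]' --grip_force 40

```text
clock: 16.6
eef_pos: [0.5816, -0.0657, 0.0999]
tool_rot: [[0.0, -0.092, 0.996], [-0.0, 0.996, 0.092], [-1.0, -0.0, 0.0]]
wrist_force: [0.5, -0.8, 0.8]
gripper_width: 0.028
```

>>> play_rows --motion '[[[1, 0, 0, 0, 0], [1, 0, 0, 0, 0], [1, 0, 0.2, 0, 0], [1, 0, 0.4, 0, 0], [1, 0, 0.4, 0, 0]]]'

```text
clock: 17.1
eef_pos: [0.5793, -0.0404, 0.1]
tool_rot: [[0.0, -0.091, 0.996], [-0.0, 0.996, 0.091], [-1.0, -0.0, 0.0]]
wrist_force: [-0.1, -2.1, 1.1]
gripper_width: 0.0112
```

>>> play_rows --motion '[[[1, 0, 0.5, 0, 0], [1, 0, 0.5, 0, 0], [1, 0, 0.5, 0, 0], [1, 0, 0.5, 0, 0]]]'

```text
clock: 17.5
eef_pos: [0.5746, 0.0099, 0.0999]
tool_rot: [[0.0, -0.091, 0.996], [-0.0, 0.996, 0.091], [-1.0, -0.0, 0.0]]
wrist_force: [0.5, -2.5, 3.7]
gripper_width: 0.0115
```

>>> play_rows --motion '[[[1, 0, 0.5, 0, 0], [1, 0, 0.5, 0, 0], [1, 0, 0.4, 0, 0]]]'

```text
clock: 17.8
eef_pos: [0.5715, 0.0448, 0.1]
tool_rot: [[0.0, -0.091, 0.996], [-0.0, 0.996, 0.091], [-1.0, -0.0, 0.0]]
wrist_force: [0.5, -3.9, 4.4]
gripper_width: 0.0114
```

>>> play_rows --motion '[[[1, 0, 0.25, 0, 0], [1, 0, 0.2, 0, 0], [1, 0, 0, 0, 0]]]'

```text
clock: 18.1
eef_pos: [0.5705, 0.0559, 0.0999]
tool_rot: [[0.0, -0.092, 0.996], [0.001, 0.996, 0.092], [-1.0, 0.001, 0.0]]
wrist_force: [-0.6, 0.9, 4.6]
gripper_width: 0.0113
```

>>> play_rows --motion '[[[1, 0, 0.16, 0, 0], [1, 0, 0, 0, 0]]]'

```text
clock: 18.3
eef_pos: [0.5703, 0.0587, 0.0999]
tool_rot: [[0.0, -0.091, 0.996], [0.0, 0.996, 0.091], [-1.0, -0.0, 0.0]]
wrist_force: [0.7, -1.0, 5.5]
gripper_width: 0.0116
```

>>> play_rows --motion '[[[1, 0, 0.12, 0, 0], [1, 0, 0, 0, 0]]]'

```text
clock: 18.5
eef_pos: [0.5701, 0.0614, 0.0999]
tool_rot: [[0.0, -0.09, 0.996], [-0.0, 0.996, 0.09], [-1.0, -0.0, 0.0]]
wrist_force: [0.0, -2.7, 5.7]
gripper_width: 0.0109
```

>>> play_rows --motion '[[[1, 0, 0.1, 0, 0], [1, 0, 0, 0, 0]]]'

```text
clock: 18.7
eef_pos: [0.5699, 0.0637, 0.0999]
tool_rot: [[0.0, -0.09, 0.996], [-0.0, 0.996, 0.09], [-1.0, -0.0, 0.0]]
wrist_force: [0.5, -3.9, 5.5]
gripper_width: 0.0112
```

>>> play_rows --motion '[[[1, 0, 0.1, 0, 0], [1, 0, 0, 0, 0]]]'

```text
clock: 18.9
eef_pos: [0.5698, 0.0656, 0.0999]
tool_rot: [[0.0, -0.09, 0.996], [-0.001, 0.996, 0.09], [-1.0, -0.001, 0.0]]
wrist_force: [1.0, -4.2, 6.0]
gripper_width: 0.0112
```

>>> play_rows --motion '[[[1, 0, 0.1, 0, 0], [1, 0, 0, 0, 0]]]'

```text
clock: 19.1
eef_pos: [0.5698, 0.0657, 0.0999]
tool_rot: [[0.0, -0.088, 0.996], [-0.004, 0.996, 0.088], [-1.0, -0.004, -0.0]]
wrist_force: [0.8, -11.9, 8.6]
gripper_width: 0.011
```

>>> play_rows --motion '[[[1, 0, 0.08, 0, 0], [1, 0, 0, 0, 0]]]'

```text
clock: 19.3
eef_pos: [0.5699, 0.0657, 0.0999]
tool_rot: [[0.0, -0.086, 0.996], [-0.006, 0.996, 0.086], [-1.0, -0.006, -0.0]]
wrist_force: [0.1, -18.2, 8.4]
gripper_width: 0.0112
```

Run:
```python
from h import *
w=get('wrist'); save(w,'w7.png',sc=1.4); st=ctrl.read_state(); print(st['eef_pos'],st['wrist_force'].round(1),st['clock'])
```

```text
[0.56989709 0.06572006 0.09992097] [  0.5 -17.5   9.6] 19.35
```

View pics/w7.png

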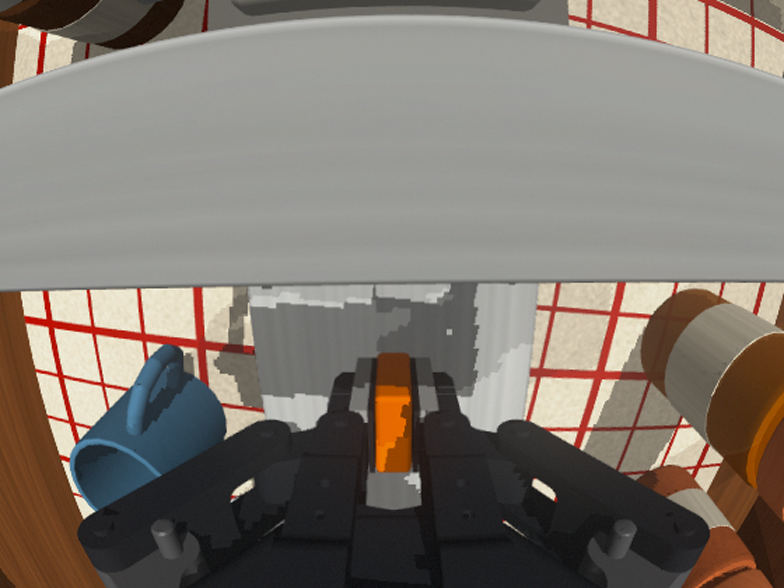

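Picture 11 shows the fin held at (394,420), and the tray stops hard at 18 N. It travelled 132 mm, which matches home. Releasing and rising now, then turning back to the bar.

>>> play_rows --motion '[[[0.5, 0, -0.1, 0, 0], [0, 0, 0, 0, 0], [0, 0, 0, 0, 0], [0, 0, 0, 0, 0], [0, -0.5, -0.2, 0, 0]]]'

```text
clock: 19.85
eef_pos: [0.5684, 0.0645, 0.1113]
tool_rot: [[-0.003, -0.093, 0.996], [0.001, 0.996, 0.093], [-1.0, 0.001, -0.003]]
wrist_force: [-0.6, -0.2, 0.3]
gripper_width: 0.0817
```

>>> play_rows --motion '[[[0, -1, -0.5, 0, 0], [0, -1, -0.5, 0, 0], [0, -1, -0.5, 0, 0], [0, -1, 0, 0, 0], [0, -1, 0, 0, 0]]]'

```text
clock: 20.35
eef_pos: [0.5731, 0.0258, 0.2393]
tool_rot: [[0.001, -0.09, 0.996], [-0.0, 0.996, 0.09], [-1.0, -0.0, 0.001]]
wrist_force: [-0.4, 0.0, -0.4]
gripper_width: 0.0858
```

>>> play_rows --motion '[[[0, -1, 0, 0, 0], [0, -1, 0, 0, 0], [0, -1, 0, 0, 0.0833], [0, -0.3, 0, 0, 0.0833], [0, 0, 0, 0, 0.0833]]]'

```text
clock: 20.85
eef_pos: [0.5735, 0.0267, 0.3225]
tool_rot: [[0.003, 0.301, 0.953], [0.0, 0.953, -0.301], [-1.0, 0.001, 0.003]]
wrist_force: [0.1, 0.8, -0.7]
gripper_width: 0.0854
```

>>> play_rows --motion '[[[0.2, 0, 0, 0, 0.0833], [0.2, 0, 0, 0, 0.0833], [0.3, 0, 0, 0, 0.0833], [0.4, 0, 0, 0, 0.0833], [0.4, 0, 0, 0, 0.0833]]]'

```text
clock: 21.35
eef_pos: [0.5729, 0.0265, 0.3208]
tool_rot: [[0.001, 0.819, 0.573], [0.0, 0.573, -0.819], [-1.0, 0.001, 0.0]]
wrist_force: [0.3, 1.1, -0.6]
gripper_width: 0.0512
```

>>> play_rows --motion '[[[0.4, 0, 0, 0, 0.0833], [0.4, 0, 0, 0, 0.0833], [0.4, 0, 0, 0, 0.0833], [0.4, 0, 0, 0, 0.0833], [0.4, 0, 0, 0, 0]]]'

```text
clock: 21.85
eef_pos: [0.573, 0.0265, 0.3207]
tool_rot: [[0.001, 0.996, 0.09], [0.0, 0.09, -0.996], [-1.0, 0.001, -0.0]]
wrist_force: [-0.3, 0.5, -0.2]
gripper_width: 0.051
```

Run:
```python
from h import *
w=get('wrist');t=get('top');st=ctrl.read_state(); p=st['eef_pos'];R=st['tool_rot']; print(p,R.round(3).tolist(),st['gripper_width'],st['clock'])
print('to bar, units',(R.T@(np.array([.5588,.2017,p[2]])-p)/.025).round(2))
for d,n in((w,'w'),(t,'t')):
    hsv=cv2.cvtColor(d['pixels'],cv2.COLOR_RGB2HSV).astype(int);H,S,V=hsv[...,0],hsv[...,1],hsv[...,2]
    for c in comps(((H<6)|(H>172))&(S>170)&(V>110),100): print(n,c)
    print([np.round(proj(d,q)).tolist() for q in ((.5588,.2017,.262),(.6126,.2066,.262),(.505,.1968,.262))])
cv2.imwrite('pics/f.png',np.hstack([cv2.resize(w['pixels'],(400,300)),cv2.resize(t['pixels'],(400,300))])[:,:,::-1])
```

```text
[0.5730444  0.02644318 0.32044887] [[0.001, 0.995, 0.096], [-0.0, 0.096, -0.995], [-1.0, 0.001, 0.0]] 0.05127566809778913 21.95
to bar, units [-0.    0.1  -7.03]
w ([64, 0, 496, 220, 5262], [310.5, 92.6])
w ([41, 161, 34, 130, 1134], [55.7, 222.5])
w ([220, 222, 73, 29, 231], [254.6, 239.9])
w ([412, 252, 18, 42, 483], [420.6, 271.6])
w ([448, 254, 12, 36, 209], [453.3, 271.5])
w ([475, 263, 10, 24, 125], [479.3, 274.2])
w ([227, 270, 110, 53, 330], [276.8, 304.6])
w ([446, 290, 45, 35, 143], [466.4, 309.5])
[[59.0, 225.0], [48.0, 158.0], [73.0, 286.0]]
[[145.0, 236.0], [143.0, 207.0], [148.0, 265.0]]
```

The bar is where I left it: seen at (55.7,222.5), predicted (59,225). Going back to it now.

>>> play_rows --motion '[[[0.4, 0, 0.02, -0.88, 0], [0.4, 0, 0.02, -0.88, 0], [0.4, 0, 0.02, -0.88, 0], [0.4, 0, 0.02, -0.88, 0], [0.4, 0, 0.02, -0.88, 0]]]'

```text
clock: 22.45
eef_pos: [0.5653, 0.1369, 0.3201]
tool_rot: [[0.0, 0.995, 0.095], [0.0, 0.095, -0.995], [-1.0, 0.0, -0.0]]
wrist_force: [-0.3, -0.4, 0.4]
gripper_width: 0.0514
```

>>> play_rows --motion '[[[0.4, 0, 0, -0.88, 0], [0.4, 0, 0, -0.88, 0], [0.4, 0, 0, -0.86, 0], [0.4, 0, 0, 0, 0], [0.4, 0.4, 0, 0, 0]]]'

```text
clock: 22.95
eef_pos: [0.5599, 0.2017, 0.3107]
tool_rot: [[0.002, 0.996, 0.095], [0.001, 0.095, -0.996], [-1.0, 0.002, -0.001]]
wrist_force: [0.7, -0.2, 0.0]
gripper_width: 0.0511
```

>>> play_rows --motion '[[[0.4, 0.8, 0, 0, 0], [0.4, 0.8, 0, 0, 0], [0.4, 0.6, 0, 0, 0], [0.4, 0.3, 0, 0, 0], [0.4, 0, 0, 0, 0]]]'

```text
clock: 23.45
eef_pos: [0.5594, 0.2005, 0.2463]
tool_rot: [[-0.001, 0.996, 0.091], [-0.001, 0.091, -0.996], [-1.0, -0.001, 0.001]]
wrist_force: [-0.5, -0.8, -0.5]
gripper_width: 0.0514
```

>>> play_rows --motion '[[[1, 0, 0, 0, 0], [1, 0, 0, 0, 0], [1, 0, 0, 0, 0], [1, 0, 0, 0, 0], [1, 0, 0, 0, 0]]]' --grip_force 30

```text
clock: 23.95
eef_pos: [0.5598, 0.2016, 0.2482]
tool_rot: [[0.001, 0.996, 0.092], [0.0, 0.092, -0.996], [-1.0, 0.001, -0.0]]
wrist_force: [0.1, -0.3, 4.3]
gripper_width: 0.0128
```

>>> play_rows --motion '[[[1, -0.016, 0, 0.575, 0], [1, 0.054, 0, 0.56, 0], [1, 0.12, 0, 0.55, 0], [1, 0.19, 0, 0.53, 0], [1, 0, 0, 0, 0]]]'

```text
clock: 24.45
eef_pos: [0.5652, 0.1429, 0.2376]
tool_rot: [[-0.0, 0.996, 0.088], [-0.002, 0.088, -0.996], [-1.0, -0.0, 0.002]]
wrist_force: [3.8, -1.7, 0.6]
gripper_width: 0.0124
```

>>> play_rows --motion '[[[1, 0.25, 0, 0.5, 0], [1, 0.31, 0, 0.47, 0], [1, 0.365, 0, 0.43, 0], [1, 0.41, 0, 0.38, 0], [1, 0, 0, 0, 0]]]'

```text
clock: 24.95
eef_pos: [0.569, 0.1004, 0.2032]
tool_rot: [[-0.0, 0.996, 0.09], [0.0, 0.09, -0.996], [-1.0, -0.0, -0.0]]
wrist_force: [8.5, 2.8, -3.3]
gripper_width: 0.0129
```

>>> play_rows --motion '[[[1, 0.46, 0, 0.32, 0], [1, 0.46, 0, 0.25, 0], [1, 0, 0, 0, 0]]]'

```text
clock: 25.25
eef_pos: [0.5702, 0.087, 0.1799]
tool_rot: [[-0.0, 0.996, 0.091], [0.001, 0.091, -0.996], [-1.0, 0.0, -0.001]]
wrist_force: [9.4, 5.3, -3.3]
gripper_width: 0.0125
```

>>> play_rows --motion '[[[1, 0.3, 0, 0.12, 0], [1, 0.18, 0, 0.07, 0], [1, 0, 0, 0, 0]]]'

```text
clock: 25.55
eef_pos: [0.5704, 0.084, 0.1714]
tool_rot: [[0.001, 0.996, 0.093], [0.001, 0.093, -0.996], [-1.0, 0.001, -0.001]]
wrist_force: [-4.1, 5.2, 18.2]
gripper_width: 0.0129
```

>>> play_rows --motion '[[[1, 0.1, 0, 0.06, 0], [1, 0, 0, 0, 0]]]'

```text
clock: 25.75
eef_pos: [0.5709, 0.084, 0.1707]
tool_rot: [[0.003, 0.996, 0.094], [0.002, 0.094, -0.996], [-1.0, 0.003, -0.002]]
wrist_force: [-8.7, 7.3, 31.4]
gripper_width: 0.0126
```

>>> play_rows --motion '[[[1, 0.1, 0, 0.04, 0], [1, 0, 0, 0, 0]]]'

```text
clock: 25.95
eef_pos: [0.5718, 0.084, 0.1691]
tool_rot: [[0.005, 0.996, 0.095], [0.004, 0.095, -0.996], [-1.0, 0.006, -0.003]]
wrist_force: [-6.3, 9.2, 34.6]
gripper_width: 0.0125
```

>>> play_rows --motion '[[[0.4, -0.1, 0, 0, 0], [0.4, 0, 0, 0, 0], [0.4, 0, 0, 0, 0], [0.4, -1, 0, 0, 0], [0.4, -1, 0, 0, 0]]]'

```text
clock: 26.45
eef_pos: [0.5696, 0.0794, 0.2166]
tool_rot: [[-0.004, 0.996, 0.091], [-0.001, 0.091, -0.996], [-1.0, -0.004, 0.0]]
wrist_force: [-0.6, 1.0, 0.8]
gripper_width: 0.0514
```

>>> play_rows --motion '[[[1, -1, 0, 0, 0], [1, 0, 0, -1, 0], [1, 0, 0, -1, 0], [1, 0, 0, -1, 0], [1, 0, 0, -1, 0]]]'

```text
clock: 26.95
eef_pos: [0.561, 0.1799, 0.2416]
tool_rot: [[-0.002, 0.996, 0.091], [-0.001, 0.091, -0.996], [-1.0, -0.002, 0.001]]
wrist_force: [-0.2, -0.1, -0.2]
gripper_width: 0.0002
```

Run:
```python
from h import *
s=get('scene');t=get('top');st=ctrl.read_state(); print(st['eef_pos'],st['gripper_width'],st['clock'])
O=np.array([.5645,.1313,0]);X=np.array([-.0906,.9959,0])
C={}
for d,b in((t,(195,195,230,275)),(s,(295,125,350,180))):
    hsv=cv2.cvtColor(d['pixels'],cv2.COLOR_RGB2HSV).astype(int);H,S,V=hsv[...,0],hsv[...,1],hsv[...,2]
    m=((H<6)|(H>172))&(S>150)&(V>110); k=np.zeros_like(m);k[b[1]:b[3],b[0]:b[2]]=m[b[1]:b[3],b[0]:b[2]]
    for c in comps(k,20): print(d['n'],c); C[d['n']]=c[1] if d['n'] not in C or c[0][4]>90 else C[d['n']]
    for th in (0,.03,.06,.1):
        ph=np.radians(17.65)+th; q=O+X*(.06-.115*np.cos(ph))+[0,0,.145+.115*np.sin(ph)+.004]; print(th,np.round(proj(d,q),1))
print(two(t,C['top'],s,C['scene']))
cv2.imwrite('pics/f.png',np.hstack([cv2.resize(t['pixels'][150:300,120:320],(400,300)),cv2.resize(s['pixels'][90:240,250:450],(400,300))])[:,:,::-1])
```

```text
[0.559893   0.18338041 0.24169711] -0.00035937920446665937 27.05
top ([211, 208, 7, 30, 127], [214.1, 223.0])
0 [215.7 233.5]
0.03 [214.9 233.4]
0.06 [214.1 233.3]
0.1 [212.9 233.2]
scene ([314, 150, 26, 24, 123], [328.3, 163.3])
0 [322.5 159.1]
0.03 [323. 158.]
0.06 [323.5 156.8]
0.1 [324.2 155.2]
(array([0.58947572, 0.08395895, 0.18818346]), np.float64(0.0011125511144108636))
```

>>> play_rows --motion '[[[1, 0, 0, 0.9, 0], [1, 0, 0, 0.9, 0], [1, 0, 0, 0.9, 0], [1, 0, 0, 0.9, 0], [1, 0, 0, 0.49, 0]]]'

```text
clock: 27.55
eef_pos: [0.5708, 0.0746, 0.2417]
tool_rot: [[-0.002, 0.996, 0.088], [-0.002, 0.088, -0.996], [-1.0, -0.002, 0.001]]
wrist_force: [0.0, -0.1, -0.4]
gripper_width: -0.0001
```

>>> play_rows --motion '[[[1, 0.6, 0, 0, 0], [1, 0.7, 0, 0, 0], [1, 0.5, 0, 0, 0], [1, 0, 0, 0, 0]]]'

```text
clock: 27.95
eef_pos: [0.5694, 0.0787, 0.1951]
tool_rot: [[-0.004, 0.996, 0.093], [-0.0, 0.093, -0.996], [-1.0, -0.004, -0.0]]
wrist_force: [0.1, -0.0, 0.2]
gripper_width: -0.0001
```

>>> play_rows --motion '[[[1, 0.16, 0, 0, 0], [1, 0.1, 0, 0, 0], [1, 0, 0, 0, 0]]]'

```text
clock: 28.25
eef_pos: [0.5709, 0.0784, 0.1913]
tool_rot: [[0.0, 0.996, 0.092], [-0.0, 0.092, -0.996], [-1.0, 0.0, 0.0]]
wrist_force: [0.2, -1.0, -0.5]
gripper_width: 0.0003
```

>>> play_rows --motion '[[[1, 0.1, 0, -0.08, 0], [1, 0, 0, 0, 0]]]'

```text
clock: 28.45
eef_pos: [0.5706, 0.0806, 0.1887]
tool_rot: [[0.0, 0.996, 0.092], [0.0, 0.092, -0.996], [-1.0, 0.0, -0.0]]
wrist_force: [-0.3, -0.4, 1.1]
gripper_width: -0.0003
```

>>> play_rows --motion '[[[1, 0.1, 0, 0, 0], [1, 0, 0, 0, 0]]]'

```text
clock: 28.65
eef_pos: [0.5709, 0.0804, 0.187]
tool_rot: [[0.001, 0.996, 0.092], [-0.0, 0.092, -0.996], [-1.0, 0.001, 0.0]]
wrist_force: [-1.8, -0.8, 5.0]
gripper_width: 0.0003
```

>>> play_rows --motion '[[[1, 0.1, 0, 0, 0], [1, 0, 0, 0, 0]]]'

```text
clock: 28.85
eef_pos: [0.5711, 0.0805, 0.1865]
tool_rot: [[0.002, 0.996, 0.092], [-0.001, 0.092, -0.996], [-1.0, 0.002, 0.001]]
wrist_force: [-9.0, -2.4, 22.2]
gripper_width: -0.0001
```

>>> play_rows --motion '[[[1, 0.1, 0, 0, 0], [1, 0, 0, 0, 0]]]'

```text
clock: 29.05
eef_pos: [0.5713, 0.0807, 0.1861]
tool_rot: [[0.003, 0.996, 0.092], [-0.001, 0.092, -0.996], [-1.0, 0.003, 0.002]]
wrist_force: [-16.4, -4.0, 39.8]
gripper_width: 0.0
```

The bar top stops hard at z = 0.186, against 0.187 when shut. Backing off clear for a last look.

>>> play_rows --motion '[[[1, -0.5, 0, 0, 0], [1, -1, 0, 0, 0], [1, -1, 0, 0, 0], [1, -1, 0, 0, 0], [1, -1, 0, 0, 0]]]'

```text
clock: 29.55
eef_pos: [0.5706, 0.0801, 0.2947]
tool_rot: [[0.0, 0.996, 0.091], [-0.0, 0.091, -0.996], [-1.0, 0.0, 0.0]]
wrist_force: [1.6, 0.4, -0.2]
gripper_width: -0.0002
```

>>> play_rows --motion '[[[1, 0, -0.8, 0.5, 0], [1, 0, -0.8, 0.5, 0], [1, 0, -0.8, 0.5, 0], [1, 0, -0.8, 0.5, 0], [1, 0, -0.8, 0.5, 0]]]'

```text
clock: 30.05
eef_pos: [0.476, 0.0083, 0.2937]
tool_rot: [[0.0, 0.996, 0.091], [-0.0, 0.091, -0.996], [-1.0, 0.0, 0.0]]
wrist_force: [-0.2, -1.1, 0.5]
gripper_width: -0.0002
```

>>> play_rows --motion '[[[1, 0, -0.5, 0.5, 0], [1, 0, 0, 0, 0], [1, 0, 0, 0, 0]]]'

```text
clock: 30.35
eef_pos: [0.4657, -0.0047, 0.2939]
tool_rot: [[0.001, 0.996, 0.091], [-0.0, 0.091, -0.996], [-1.0, 0.001, 0.0]]
wrist_force: [0.7, 0.7, 0.2]
gripper_width: -0.0001
```

Run:
```python
from h import *
s=get('scene');t=get('top');w=get('wrist');st=ctrl.read_state(); print(st['eef_pos'],st['wrist_force'].round(1),st['clock'])
a=[cv2.resize(t['pixels'],(400,300)),cv2.resize(s['pixels'],(400,300)),cv2.resize(s['pixels'][90:240,240:440],(400,300),interpolation=cv2.INTER_CUBIC),cv2.resize(w['pixels'],(400,300))]
cv2.imwrite('pics/final.png',np.vstack([np.hstack(a[:2]),np.hstack(a[2:])])[:,:,::-1])
C={}
for d,b in((t,(195,195,230,275)),(s,(295,125,350,180))):
    hsv=cv2.cvtColor(d['pixels'],cv2.COLOR_RGB2HSV).astype(int);H,S,V=hsv[...,0],hsv[...,1],hsv[...,2]
    m=((H<6)|(H>172))&(S>150)&(V>110); k=np.zeros_like(m);k[b[1]:b[3],b[0]:b[2]]=m[b[1]:b[3],b[0]:b[2]]
    for c in comps(k,20): print(d['n'],c)
```

```text
[ 0.46588773 -0.00395195  0.29364944] [-0.2  0.3  0.3] 30.5
top ([211, 209, 8, 35, 132], [214.4, 227.1])
scene ([307, 144, 33, 30, 170], [322.5, 157.7])
```

View pics/final.png

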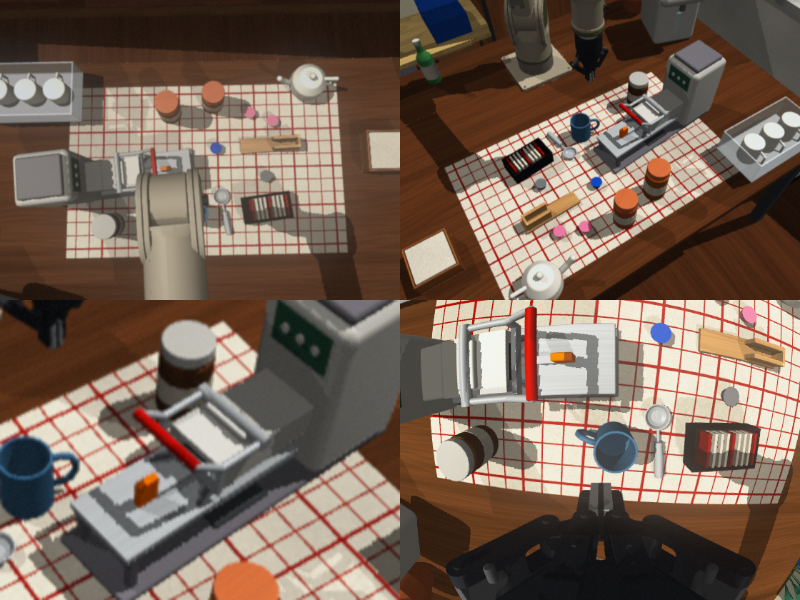

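The last picture (12 of 12) shows the lever shut, only the neck and orange fin outside the gate, and no brass pod anywhere else. The jars, mug and spoon are in place, and the arm is clear.

```bash
python3 -c "
from station import order
print(order.close_job())"
```

```text
the job is handed in; nothing more can be done
None
```

The brewer is loaded and shut, and I handed the job in at about 30 s of the 72 s allowed. No verdict came back.

**What I did**
1. I swung the lever open to about 1.37 rad.
2. I lifted the tray by its body and set it on the shelf.
3. I gripped it again by the fin and slid it 132 mm into the slot, where it stopped hard at 18 N.
4. I swung the lever down, then pressed the bar from above with closed fingers.

**Last checks**
- **Lever:** under that final press the bar's top stopped hard at z = 0.186 m, against 0.187 m when shut. My first closing, with the bar gripped, had seemed 2–3 mm short, which is why I pressed it again.
- **Press force:** that press reached 39.8 N vertically, about 43 N in all. It was applied by the fingertips, not the arm or the gripper's body. It is over the 40 N figure if that also covers the fingers.
- **Camera reading:** the last picture puts the bar at about 0.03 rad in one view. I take that as measurement error, because the contact height agrees with fully shut.
- **Tray and surroundings:** only the neck and fin show outside the gate, and the jars, mug and spoon look undisturbed. The robot was touching nothing.
- **Pod:** I last saw it seated in the tray on the shelf. It is hidden inside the brewer now, and no brass pod shows anywhere else.

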